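Set the drying cabinet's vent stay to its middle hole

TASK

Open the drying cabinet's vent half-way: by its knob, lift the stay bar off the pin, pull the bar so that it draws the shutter open, and drop the middle one of its three round holes over the pin until the bar lies fully home, then let go. Feel for the pin gently, never forcing the bar against it, and leave the bowl, the glaze jar and the brush cup where they stand.

Things in the scene. Friction and masses are not known exactly. Their poses are not given: they have to be found in the camera images.
- cabinet: Low plywood ware-drying cabinet with a flat white top, 300 x 440 x 140 mm (x, y, z), fixed to the bench. Origin: centre of its underside, z up. On its top, along its line x = 0, lie from +y to -y: the vent shutter, the stay bar with its pin, and the bar's knob.
- pin_plate (a point): Middle of the slotted steel plate on the cabinet's top that carries the upright steel pin, taken at the height of the pin's shoulder (16 mm over the top), where the bar's underside lies when home. Pin: 8 mm thick, 9 mm high above its 18 mm wide shoulder. It is fixed somewhere on the cabinet's x = 0 line up to 10.5 mm from here towards +y or -y; just where is not measured.
- pivot (a point): Pivot end of the stay, at the bar's underside. The stay is a flat steel bar 24 mm wide, 5 mm thick, 229 mm long, 0.11 to 0.22 kg. Pivoted here on the shutter, it lifts and falls freely like a hinged arm, swings sideways up to 0.6 rad and draws the shutter along. Site x: along the bar to the knob (cabinet's -y at the start); z: up.
- knob (a point): Centre of the dark wooden knob near the bar's free end: an upright cylinder 18 mm across and 28 mm high on a thin neck, with 10 mm free between its lower end and the bar's top. The point is 29 mm above the bar's underside and 205 mm along the bar from the pivot.
- slot (a point): Centre of the long slot in the bar (30.5 x 10 mm), at the bar's underside, 45 mm from the knob and 160 mm from the pivot. At the start the pin stands in this slot and the bar lies level on the pin's shoulder.
- middle_hole (a point): Centre of the middle one of the bar's three round holes, at the bar's underside, 104 mm from the pivot, 101 mm from the knob. Holes: 10 mm wide, 28 mm apart on the bar's centre line, between slot and pivot. While the bar lies on top of the pin near this hole, it slopes and the knob is 14 to 18 mm higher than when home.
- shutter (a joint): How far the grey vent shutter has slid open, in m, along the cabinet's -y (towards the pin): 0 at the start, 0.085 at most. It slides stiffly, about 2 N, and stays where it is left.
- bowl: Pale bisque bowl, 130 mm across and 65 mm high, loose on the bench beside the cabinet's +y end; origin at the centre of its underside. To be left alone.
- glaze_jar: Small grey glaze jar with a white lid, 48 mm across and 55 mm high, loose on the cabinet's top beyond the stay; origin at the centre of its underside. To be left alone.
- brush_cup: White cup with three brushes, 72 mm across, 90 mm high (brushes to 180 mm), loose on the bench near the cabinet's -y end; origin at the centre of its underside. To be left alone.

How it is judged:
On the way, in this order (a step that is already met when the one before it is completed fails the run):
1. the stay is lifted so that its slot is clear of the pin (z of slot in the frame of cabinet above 0.168 m and value of joint shutter below 0.03 m), for 0.1 s.
2. the shutter is drawn open (value of joint shutter above 0.036 m), for 0.1 s.
At the end, for the whole second after the job is handed in: The pin stands in the middle round hole: its centre is within 4 mm of the pin's line across the bar and within 14 mm of the plate's middle, its underside within 2 mm of the shoulder, the knob within 3 mm of its lowest height (bar level), and the stay at rest (z of middle_hole in the frame of cabinet below 0.158 m and z of knob in the frame of cabinet below 0.188 m and x of middle_hole in the frame of cabinet between -0.004 and 0.004 m and horizontal distance between middle_hole and pin_plate below 0.014 m and linear speed of stay below 0.02 m/s); the robot touches nothing.
It fails at once if the stay is forced against the pin or cabinet (over 25 N) (contact force between stay and cabinet above 25 N).
It fails at once if the bowl is moved by more than 15 mm (distance of bowl from where it was at the start of the episode above 0.015 m).
It fails at once if the glaze jar is moved by more than 15 mm (distance of glaze_jar from where it was at the start of the episode above 0.015 m).
It fails at once if the brush cup is moved by more than 15 mm (distance of brush_cup from where it was at the start of the episode above 0.015 m).
It also fails if it takes over 51 s, if anything falls off the work surface, if the arm or the gripper's body presses on something with over 40 N, if the wrist force passes 120 N, or if a joint passes its speed limit or range.

ROBOT

A 6-joint arm with a two-finger parallel gripper is mounted at the origin on the work surface. World frame = base frame: x ahead of the robot, y to its left, z up, the work surface at z = 0. Lengths are in m, angles in rad, forces in N, time in s.
With the tool pointing down it reaches from about 0.425 to 0.95 m from the base axis. Payload 3.5 kg.
Tool frame: the origin (TCP) lies at the very end of the fingers, on their centre line; the grasp point (between the pads) lies 19 mm behind it (tcp_to_grasp is the distance from the TCP to the grasp point, in m); z points along the fingers, y is the direction in which the jaws open and shut (so a half turn about z gives the same grasp; the last joint's range is limited). The gripper opens to 85 mm and grips with 20 to 120 N. Pads are 22 mm wide; open, the fingers measure 114 mm over their backs; the gripper's body (76 mm by 85 mm) begins 54 mm behind the grasp point. The pads swing forward as they close: fully open they stand 13 mm farther back than shut.
Start: joints at [-0.15, 0.286, 1.577, -0, 1.279, -0.15], TCP at [0.675, 0, 0.198] pointing down, gripper open.
Joint ranges: [-2.77, 2.77], [-0.9, 2.22], [0.21, 2.48], [-1.53, 4.67], [0.24, 2.81], [-2.84, 2.84]. Speed limits (rad/s): [2.79, 2.79, 3.14, 3.14, 3.14, 3.14].

INTERFACE

Orientations are given as a unit quaternion [x, y, z, w].
In Python, from plant import * gives the robot as it stands. The module is installed in compiled form; this text tells all that it offers.
- The arm moves only by the tool arm_command, never from a script. Its argument "steps" is a list of rows, each a list of 3 entries, a list of its own where there are three numbers: the turn, a rotation vector about the tool's x, y, z in rad, then the shift along the tool's x, y, z in m, then the gripper command: -1 is shut, 1 is fully open, values between are in proportion. A call has 1 to 12 rows; each row is the pose to reach, as a shift and turn from the pose measured when the call began, along the tool's axes at that moment; what a row does not reach only later rows make up. A row lasts 1/8 s, in which the tool goes at most 62.5 mm and 10.7 degrees, less where a joint would pass 70% of its speed; a pose out of reach is approached as far as the arm can. A call with a gripper value outside its range is refused whole. The fingers move at their own pace and stop on an object; "force" is the grip in N (left out, the last holds). Time passes only in rows, so rows that repeat a pose let the fingers close. It gives the time, the measured TCP pose, the force and the opening at its end, in the units of the state.
- get_state(): the state, without advancing time (a new reading comes with each control period).
- read_camera(name): name is "scene" or "side" or "wrist"; returns a dict with "frame" (400x640x3 uint8, red, green, blue), "vfov" (degrees; the focal length in pixels is half the picture's height over the tangent of half this angle, whatever the lens; pixels are square), "cx", "cy" (the principal point, pixels), "dist" ([k1, k2, p1, p2, k3] as OpenCV has them; the pictures are not rectified), "position" and "rotation" of the camera in the world; the wrist camera has in their place "mount" (4x4, takes a point from camera to tool coordinates, whose origin is the TCP and whose axes are the flange's). Camera axes: x right, y up, looking along -z (the intrinsics and any distortion apply to the point x, -y, -z); pixel columns grow to the right and rows downward; lengths in m; the calibration is good to about 2 mm. A picture is of the moment at which its call begins: read the wrist's pose just before it. There is no depth.
- sign_off(): hands the job in, once; it reports no verdict.
The state is a dict: "time": time; "qpos": joint angles; "dq": joint speeds; "joint_efforts": joint torques, N m; "eef_pos": TCP position; "tcp_rot": TCP orientation; "contact_force": force on the tool from outside, world axes, zero at the start; "wrist_torque": the same for the moment, N m; "opening": opening from 0.0 (shut) to 1.0 (fully open).
Only numpy, scipy, OpenCV 4.12 (cv2) and the standard library are available. Lean on these libraries where they do the work, as an engineer would, in place of code of your own. Each camera call takes 0.05 s, during which the arm holds its last target.

## Working session

There is one attempt and no reset: what is moved stays moved. The work goes in short steps, Python scripts to look and compute and a tool call to move; the robot and the scene stay as the last step left them, time stands still between calls to the robot, and variables do not carry over. Pictures are saved under pics/ and viewed, and the job is handed in when it is done.

Besides the shell and the picture viewer there is one more tool, called after "Emit:" as name(argument=value, ...) on one line, values as JSON. arm_command: Moves the arm, as the interface text tells. Its arguments: {"type":"object","properties":{"steps":{"type":"array"},"force":{"type":"number"}},"required":["steps"]}

```bash
mkdir -p pics; python3 - <<'E'
from plant import *
import cv2,numpy as np
s=get_state();print(s)
for n in ["scene","side","wrist"]:
    c=read_camera(n)
    cv2.imwrite(f"pics/a_{n}.png",c["frame"][:,:,::-1])
    np.save(f"a_{n}.npy",c,allow_pickle=True)
    print(n,{k:v for k,v in c.items() if k!="frame"})
E
```

```text
{'time': 0.0, 'qpos': array([-1.49991350e-01,  2.87206496e-01,  1.57815945e+00,  1.24143963e-05,
        1.27862982e+00, -1.50001809e-01]), 'dq': array([ 0.00016544, -0.00079504,  0.00146853,  0.00048228,  0.00017578,
       -0.00051107]), 'joint_efforts': array([-1.79628755e-04, -4.05981302e+01, -2.92628127e+01, -1.54224781e-04,
        5.81841552e-03,  3.74769741e-06]), 'eef_pos': array([6.74263526e-01, 1.50133689e-04, 1.96329572e-01]), 'tcp_rot': array([ 0.70710384,  0.7071087 , -0.00070834, -0.00097058]), 'contact_force': array([ 0.2349883 , -0.3077073 ,  0.48768473]), 'wrist_torque': array([-0.00137341,  0.00401583,  0.02444831]), 'opening': 0.9991431973545247}
scene {'vfov': 56.95846841620763, 'cx': 312.9155999062933, 'cy': 197.90680738422392, 'dist': array([-0.02827659,  0.        ,  0.        ,  0.        ,  0.        ]), 'position': array([1.25937371, 0.48761531, 0.77774552]), 'rotation': array([0.21599802, 0.36601766, 0.78515741, 0.45044841])}
side {'vfov': 48.76485493958868, 'cx': 311.19640368875275, 'cy': 200.8546986401223, 'dist': array([0.03507427, 0.        , 0.        , 0.        , 0.        ]), 'position': array([ 0.5167037 , -0.99331539,  0.88410239]), 'rotation': array([ 0.46272509, -0.01935477, -0.04424839,  0.88518527])}
wrist {'vfov': 58.53575332515135, 'cx': 324.94400299297007, 'cy': 197.25772176531538, 'dist': array([-0.01366794,  0.        ,  0.        ,  0.        ,  0.        ]), 'mount': array([[-1.21344336e-04,  9.63598900e-01,  2.67352098e-01,
         6.78260870e-02],
       [ 9.99999725e-01,  3.12576954e-04, -6.72725248e-04,
        -8.47041173e-04],
       [-7.31805414e-04,  2.67351943e-01, -9.63598673e-01,
        -1.77153541e-01],
       [ 0.00000000e+00,  0.00000000e+00,  0.00000000e+00,
         1.00000000e+00]])}
```

View pics/a_scene.png

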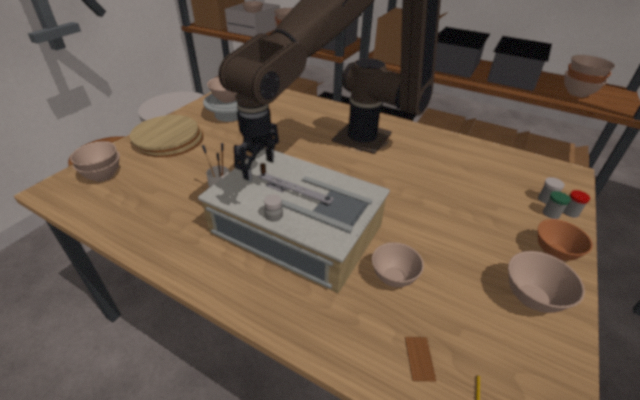

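View pics/a_side.png

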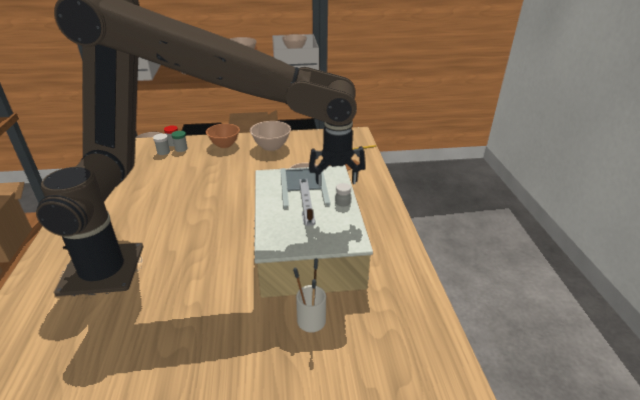

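View pics/a_wrist.png

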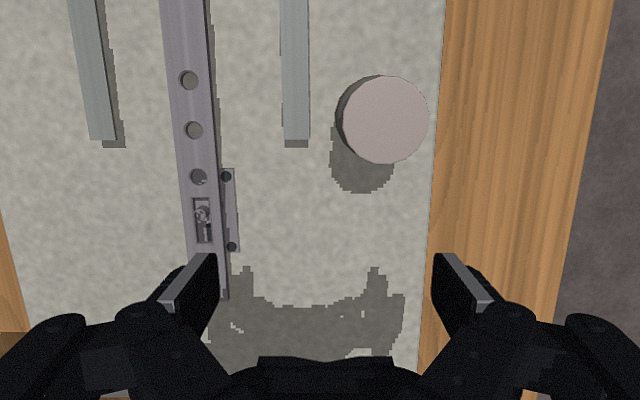

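The views show the cabinet ahead with its bar along y. In the wrist view the holes sit at about (190,80), (194,130) and (198,176), the slot at (202,220) with the pin in it, and the jar lid at (382,120). Next I measure these.

```bash
cat > h.py <<'E'
import numpy as np,cv2
from scipy.spatial.transform import Rotation as R
def ray(c,uv,eef=None,q=None):
    f=c["frame"].shape[0]/2/np.tan(np.radians(c["vfov"])/2)
    K=np.array([[f,0,c["cx"]],[0,f,c["cy"]],[0,0,1]])
    p=cv2.undistortPoints(np.array([[uv]],float),K,c["dist"])[0,0]
    d=np.array([p[0],-p[1],-1])
    if "mount" in c:
        T=np.eye(4);T[:3,:3]=R.from_quat(q).as_matrix();T[:3,3]=eef;T=T@c["mount"]
        return T[:3,3],T[:3,:3]@d
    r=c["rotation"];Rm=R.from_quat(r).as_matrix() if np.shape(r)==(4,) else np.array(r)
    return np.array(c["position"]),Rm@d
def onz(c,uv,z,eef=None,q=None):
    o,d=ray(c,uv,eef,q);return o+d*(z-o[2])/d[2]
def tri(*rays):
    A=np.zeros((3,3));b=np.zeros(3)
    for o,d in rays:
        d=d/np.linalg.norm(d);P=np.eye(3)-np.outer(d,d);A+=P;b+=P@o
    p=np.linalg.solve(A,b);return p,[np.linalg.norm(np.cross(p-o,d/np.linalg.norm(d))) for o,d in rays]
E
python3 - <<'E'
from h import *
L=lambda n:np.load(f"a_{n}.npy",allow_pickle=True).item()
w=L("wrist");e=[0.674263526,0.00015,0.19633];q=[0.70710384,0.7071087,-0.00070834,-0.00097058]
for uv in [(190,80),(194,130),(198,176),(202,220)]: print(uv,onz(w,uv,0.161,e,q))
print('pintop',onz(w,(203,213),0.165,e,q)); print('jar',onz(w,(385,120),0.195,e,q))
print('plate screws',onz(w,(226,177),0.142,e,q),onz(w,(231,247),0.142,e,q))
for n,s in (("scene",5),("side",5)):
    c=L(n);f=c["frame"][:,:,::-1]
    if n=="scene": a=f[140:230,200:360]
    else: a=f[155:245,240:400]
    cv2.imwrite(f"pics/z_{n}.png",cv2.resize(a,None,fx=5,fy=5,interpolation=cv2.INTER_CUBIC))
E
```

```text
(190, 80) [0.59677264 0.07818016 0.161     ]
(194, 130) [0.59637005 0.050109   0.161     ]
(198, 176) [0.596132   0.02244832 0.161     ]
(202, 220) [ 0.59596423 -0.00587144  0.161     ]
pintop [5.98469718e-01 6.74914137e-05 1.65000000e-01]
jar [0.70297184 0.05774875 0.195     ]
plate screws [0.60777398 0.01770058 0.142     ] [ 0.60754993 -0.03245751  0.142     ]
```

View pics/z_scene.png

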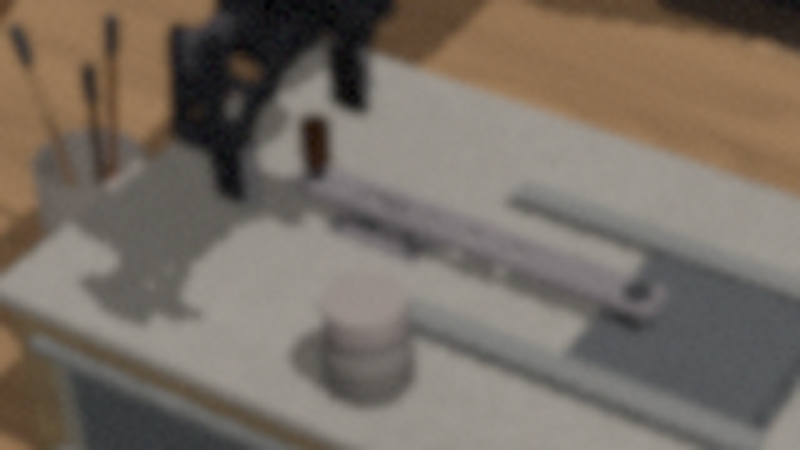

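View pics/z_side.png

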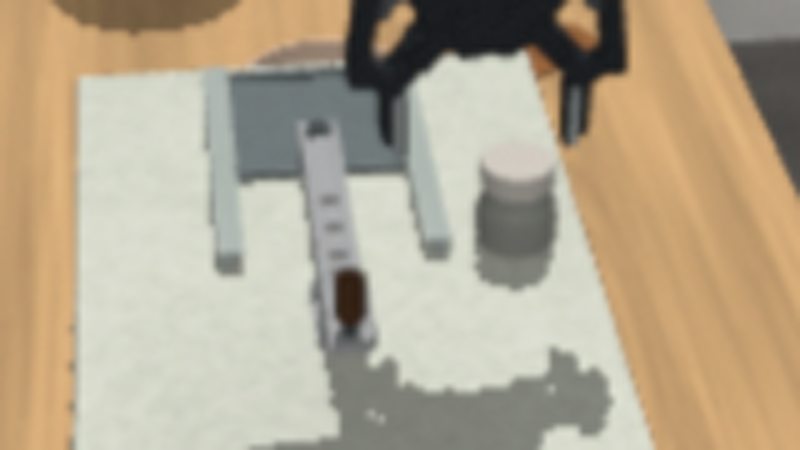

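```bash

python3 - <<'E'
from h import *
L=lambda n:np.load(f"a_{n}.npy",allow_pickle=True).item()
w=L("wrist");e=[0.674263526,0.00015,0.19633];q=[0.70710384,0.7071087,-0.00070834,-0.00097058]
s,d=L("scene"),L("side")
print('knob',tri(ray(s,(263,169)),ray(d,(310,214.6))))
print('cabinet right edge',onz(w,(445,0),.14,e,q),onz(w,(430,250),.14,e,q))
print('rail ends',onz(w,(103,139),.148,e,q),onz(w,(296,139),.148,e,q))
print('rail L edge',onz(w,(67,0),.148,e,q),onz(w,(90,139),.148,e,q))
print('side corners',onz(d,(240+78/5,155+77/5),.14),onz(d,(240+525/5,155+55/5),.14))
print('cup',onz(d,(311,289),.09),onz(d,(312,325),0))
a=w["frame"][150:270,140:260,::-1]
cv2.imwrite("pics/z_w.png",cv2.resize(a,None,fx=5,fy=5,interpolation=cv2.INTER_CUBIC))
E
```

```text
knob (array([ 0.59889281, -0.05007442,  0.18182137]), [np.float64(0.0013433313158868507), np.float64(0.0013433313158868491)])
cabinet right edge [0.74447178 0.1243114  0.14      ] [ 0.74789518 -0.03554567  0.14      ]
rail ends [0.53331772 0.04355673 0.148     ] [0.65529504 0.04337236 0.148     ]
rail L edge [0.52514577 0.12308439 0.148     ] [0.52500666 0.04358021 0.148     ]
side corners [0.45014854 0.26543681 0.14      ] [0.74608435 0.26215294 0.14      ]
cup [ 0.58448674 -0.23220357  0.09      ] [ 0.5829756 -0.2673889  0.       ]
```

View pics/z_w.png

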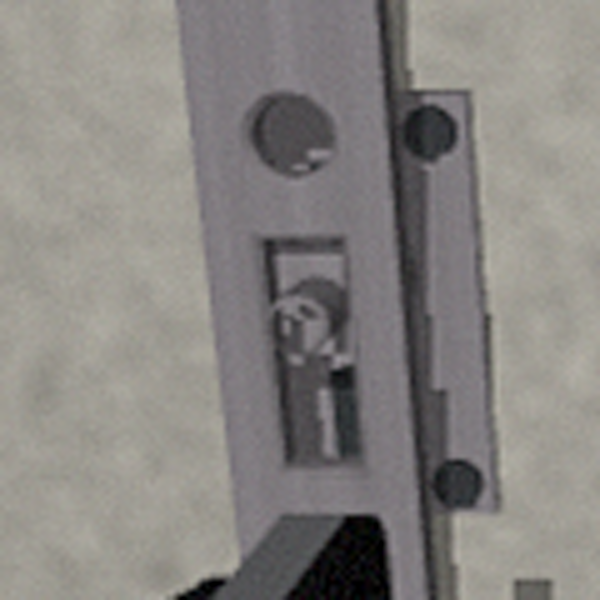

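The side and wrist views agree on the knob at about (0.597, -0.0505, 0.184). The pin shows in the slot at about pixel (201,215). I'll move to above the knob.

Emit:
arm_command(steps=[[[0,0,0],[-0.02,-0.03,-0.025],1],[[0,0,0],[-0.05,-0.077,-0.03],0.2],[[0,0,0],[-0.05,-0.077,-0.03],0.2],[[0,0,0],[-0.05,-0.077,-0.03],0.2],[[0,0,0],[-0.05,-0.077,-0.03],0.2],[[0,0,0],[-0.05,-0.077,-0.03],0.2]], force=20)

```text
time: 0.9
eef_pos: [0.5981, -0.0494, 0.2265]
tcp_rot: [0.707, 0.707, -0.001, -0.001]
contact_force: [-0.2, -0.8, -0.3]
opening: 0.6
```

```bash
cat > snap.py <<'E'
import sys
from plant import *
from h import *
n=sys.argv[1]
s=get_state()
for c in sys.argv[2].split(','):
    w=read_camera(c);w["s"]=s
    np.save(f"{n}_{c}.npy",w,allow_pickle=True)
    cv2.imwrite(f"pics/{n}_{c}.png",w["frame"][:,:,::-1])
for k in("time","eef_pos","tcp_rot","contact_force","opening"):print(k,np.round(s[k],4))
E
python3 snap.py b wrist
```

```text
time 0.9
eef_pos [ 0.5981 -0.0494  0.2265]
tcp_rot [ 7.068e-01  7.074e-01 -6.000e-04 -9.000e-04]
contact_force [-0.1858 -0.8496 -0.3362]
opening 0.6004
```

View pics/b_wrist.png

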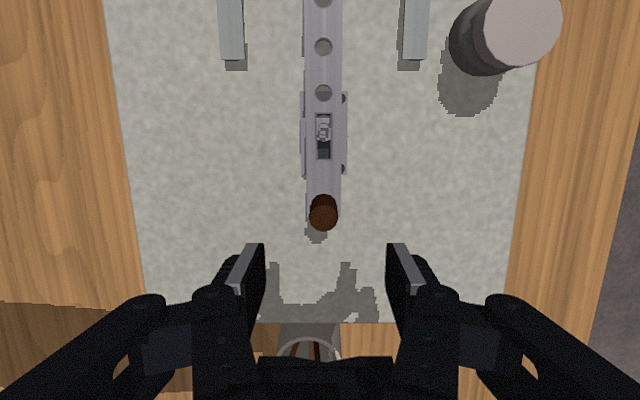

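```bash
python3 - <<'E'
from h import *
w=np.load("b_wrist.npy",allow_pickle=True).item();s=w["s"];e,q=s["eef_pos"],s["tcp_rot"]
f=w["frame"].astype(int);m=((f[:,:,0]-f[:,:,2]>25)&(f[:,:,0]<130)).astype(np.uint8)
m[:, :290]=0;m[:,360:]=0;m[:185]=0;m[240:]=0
ys,xs=np.where(m);print('knob mask',xs.mean(),xs.min(),xs.max(),ys.min(),ys.max())
print('knob',onz(w,(323.5,208),.199,e,q), onz(w,(323.5,213),.185,e,q))
for n,uv,z in [('mid',(323,46),.161),('h1',(323,93),.161),('slot',(323,136.5),.161),('pin',(323,129),.165),('platetop',(345,93),.142),('platebot',(345,177),.142),('pl2',(301,177),.142),('jar',(522,28),.195)]: print(n,onz(w,uv,z,e,q))
a=w["frame"][20:240,270:380,::-1]
cv2.imwrite("pics/z_b.png",cv2.resize(a,None,fx=2.7*1,fy=2.7,interpolation=cv2.INTER_CUBIC))
a=w["frame"][80:190,290:355,::-1]
cv2.imwrite("pics/z_b2.png",cv2.resize(a,None,fx=5,fy=5,interpolation=cv2.INTER_CUBIC))
E
```

```text
knob mask 323.35915492957747 309 337 194 230
knob [ 0.59645184 -0.0450603   0.199     ] [ 0.59637584 -0.05276353  0.185     ]
mid [0.59596446 0.05043179 0.161     ]
h1 [0.59594607 0.02179833 0.161     ]
slot [ 0.59592739 -0.00639981  0.161     ]
pin [ 0.59595737 -0.00108801  0.165     ]
platetop [0.61132233 0.02208529 0.142     ]
platebot [ 0.61225959 -0.03839553  0.142     ]
pl2 [ 0.57929745 -0.03842987  0.142     ]
jar [0.70353115 0.05537922 0.195     ]
```

View pics/z_b2.png

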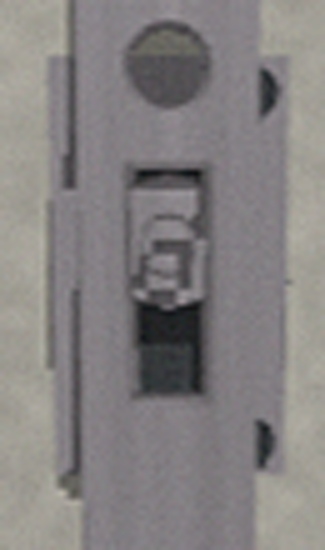

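Emit:
arm_command(steps=[[[0,0,0],[-0.0018,-0.0023,0.03],0.2],[[0,0,0],[-0.0018,-0.0023,0.0565],-0.3],[[0,0,0],[-0.0018,-0.0023,0.0565],-0.3],[[0,0,0],[-0.0018,-0.0023,0.0565],-0.3],[[0,0,0],[-0.0018,-0.0023,0.0565],-0.3]])

```text
time: 1.58
eef_pos: [0.5967, -0.0514, 0.1718]
tcp_rot: [0.707, 0.707, 0.0, 0.0]
contact_force: [0.7, 0.3, -0.1]
opening: 0.35
```

```bash
python3 snap.py c wrist,side,scene; python3 - <<'E'
from h import *
w=np.load("c_side.npy",allow_pickle=True).item()
cv2.imwrite("pics/z_c1.png",cv2.resize(w["frame"][165:245,255:375,::-1],None,fx=5,fy=5))
w=np.load("c_scene.npy",allow_pickle=True).item()
cv2.imwrite("pics/z_c2.png",cv2.resize(w["frame"][130:220,220:340,::-1],None,fx=5,fy=5))
E
```

```text
time 1.575
eef_pos [ 0.5967 -0.0514  0.1718]
tcp_rot [7.067e-01 7.075e-01 2.000e-04 4.000e-04]
contact_force [ 0.7034  0.2618 -0.1423]
opening 0.3495
```

View pics/c_wrist.png

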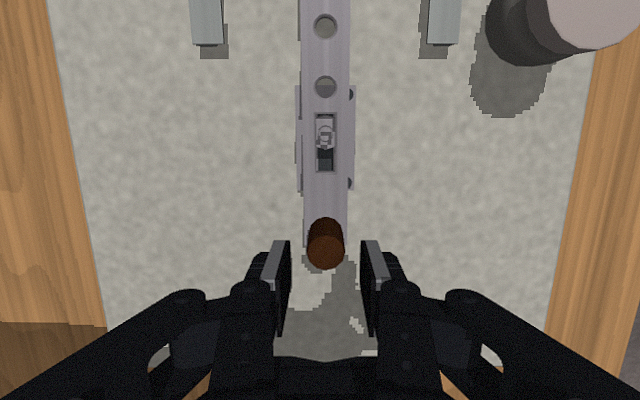

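View pics/z_c1.png

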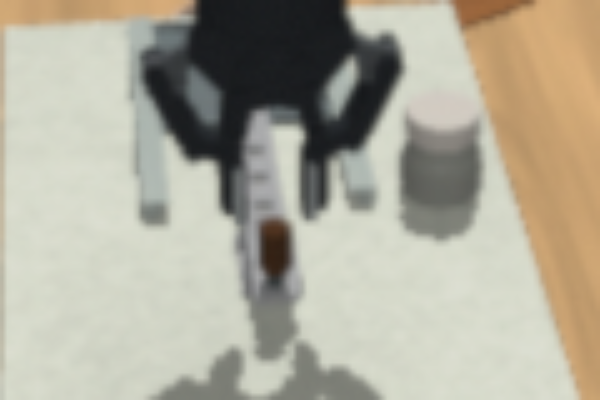

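View pics/z_c2.png

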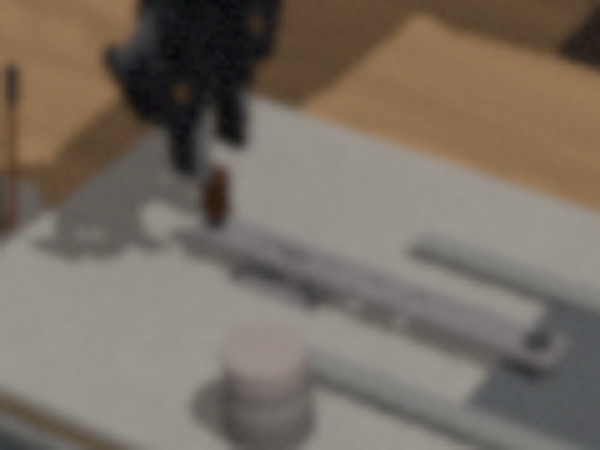

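```bash
python3 - <<'E'
from h import *
w=np.load("c_wrist.npy",allow_pickle=True).item()
M=np.linalg.inv(w["mount"]);f=200/np.tan(np.radians(w["vfov"])/2)
def pr(p):
    c=M@np.array([*p,1]);return w["cx"]+f*c[0]/-c[2], w["cy"]-f*c[1]/-c[2]
for p in [(0,0,0),(.011,0.015,0),(.011,.015,-.01),(0,0,-.019),(0,0,-.0272),(.009,0,-.0272),(-.009,0,-.0272),(0,0.015,-.01)]: print(p,np.round(pr(p),1))
e,q=w["s"]["eef_pos"],w["s"]["tcp_rot"]
for uv in[(325,235),(325,270),(325,252)]:print(onz(w,uv,.199,e,q))
for n,uv,z in [('mid',(325,26),.161),('h1',(325,86),.161),('slot',(325,143),.161),('pin',(325,136),.165)]: print(n,onz(w,uv,z,e,q))
cv2.imwrite("pics/z_c3.png",cv2.resize(w["frame"][210:290,260:390,::-1],None,fx=5,fy=5))
cv2.imwrite("pics/z_c4.png",cv2.resize(w["frame"][70:200,280:370,::-1],None,fx=4.5,fy=4.5))
E
```

```text
(0, 0, 0) [326.3 231.3]
(0.011, 0.015, 0) [355.1 211.4]
(0.011, 0.015, -0.01) [356.8 217.6]
(0, 0, -0.019) [326.5 245.5]
(0, 0, -0.0272) [326.6 252.7]
(0.009, 0, -0.0272) [326.6 234.2]
(-0.009, 0, -0.0272) [326.6 270.6]
(0, 0.015, -0.01) [356.3 238.4]
[ 0.59594676 -0.04277794  0.199     ]
[ 0.5959633  -0.06009682  0.199     ]
[ 0.59595467 -0.05106402  0.199     ]
mid [0.59592113 0.05023422 0.161     ]
h1 [0.59594763 0.02242501 0.161     ]
slot [ 0.59597491 -0.00619035  0.161     ]
pin [ 0.59596441 -0.00214468  0.165     ]
```

View pics/z_c3.png

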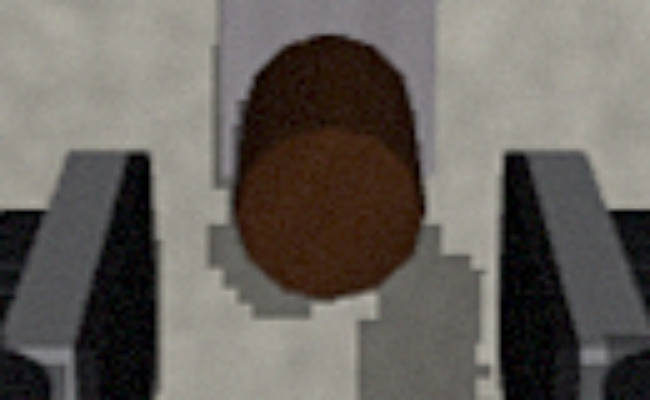

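View pics/z_c4.png

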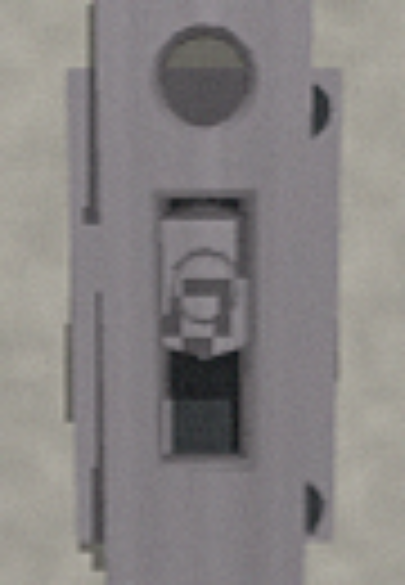

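The knob is centred between the jaws to within 0.3 mm. In the zoom the pin top is at about (325,135.5), so y is about -0.002. I'll close on the knob.

Emit:
arm_command(steps=[[[0,0,0],[0,-0.0004,0.002],-0.5],[[0,0,0],[0,-0.0004,0.002],-1],[[0,0,0],[0,-0.0004,0.002],-1],[[0,0,0],[0,-0.0004,0.002],-1],[[0,0,0],[0,-0.0004,0.002],-1]], force=25)

```text
time: 2.35
eef_pos: [0.5958, -0.0514, 0.1691]
tcp_rot: [0.707, 0.707, -0.0, -0.0]
contact_force: [-0.3, -0.7, -0.1]
opening: -0.0
```

```bash
python3 snap.py d wrist,side
```

```text
time 2.35
eef_pos [ 0.5958 -0.0514  0.1691]
tcp_rot [ 7.068e-01  7.074e-01 -1.000e-04 -1.000e-04]
contact_force [-0.2703 -0.6796 -0.1336]
opening -0.0003
```

View pics/d_wrist.png

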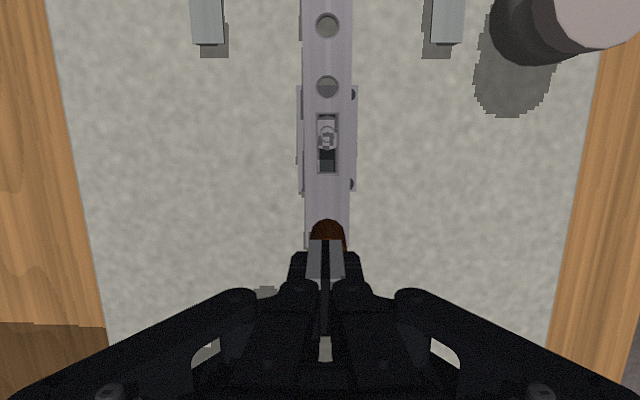

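View pics/d_side.png

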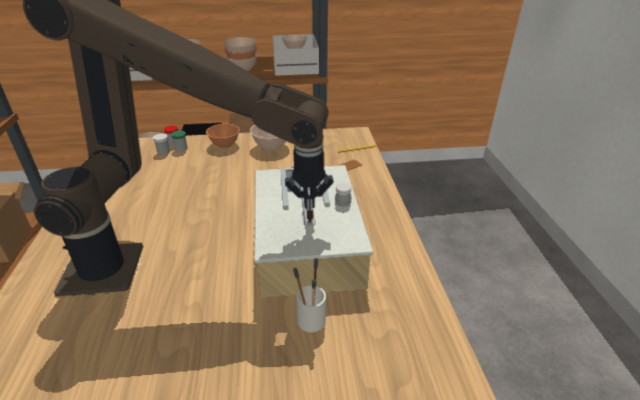

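The gripper shut fully without holding anything: in the wrist view the shut fingertips (rows 240 to 278) cover the knob, so they may be above it. I'll triangulate the tips.

```bash
python3 snap.py d scene >/dev/null; python3 - <<'E'
from h import *
w=np.load("d_side.npy",allow_pickle=True).item()
cv2.imwrite("pics/z_d1.png",cv2.resize(w["frame"][165:245,265:355,::-1],None,fx=7,fy=7,interpolation=cv2.INTER_CUBIC))
w=np.load("d_scene.npy",allow_pickle=True).item()
cv2.imwrite("pics/z_d2.png",cv2.resize(w["frame"][130:200,215:305,::-1],None,fx=7,fy=7,interpolation=cv2.INTER_CUBIC))
w=np.load("d_wrist.npy",allow_pickle=True).item()
cv2.imwrite("pics/z_d3.png",cv2.resize(w["frame"][205:295,270:380,::-1],None,fx=6,fy=6,interpolation=cv2.INTER_CUBIC))
E
```

```text
(no output)
```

View pics/z_d1.png

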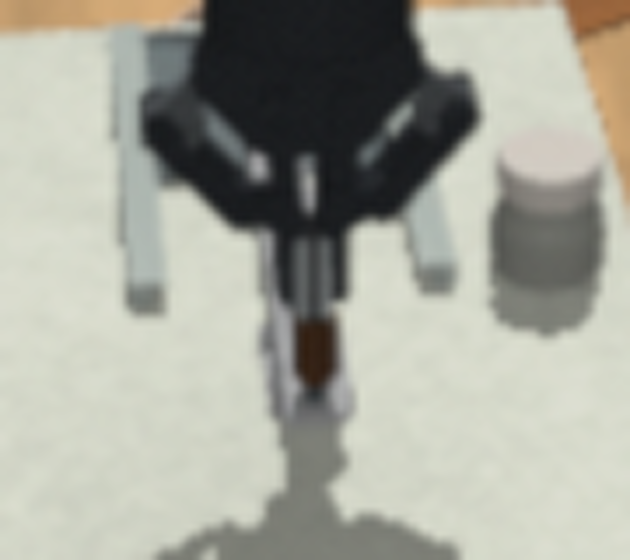

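View pics/z_d2.png

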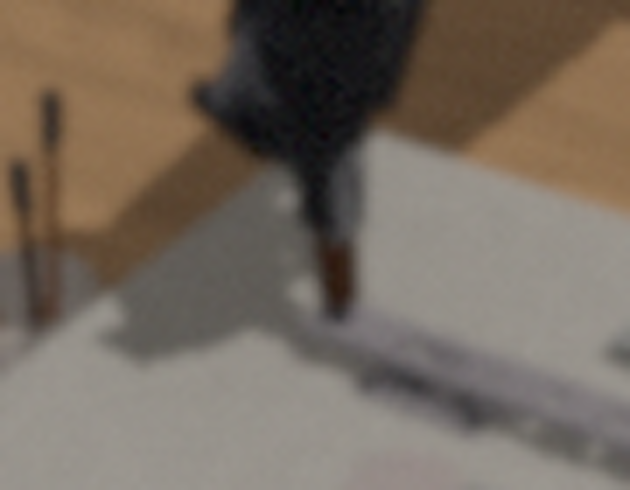

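View pics/z_d3.png

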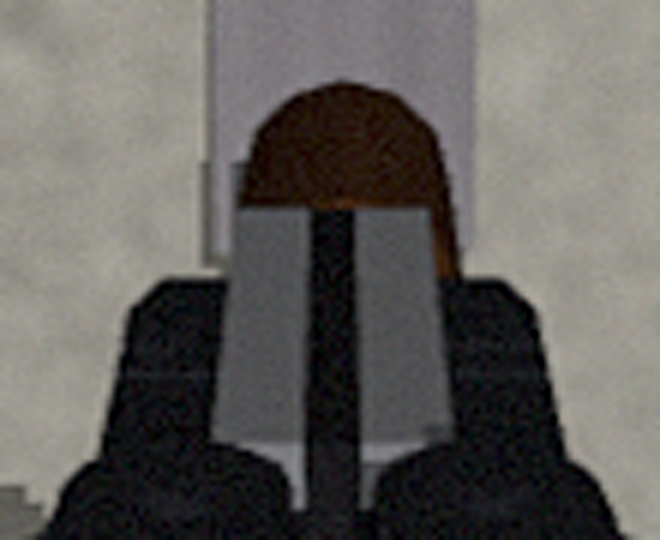

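```bash
python3 - <<'E'
from h import *
s,d,w=[np.load(f"d_{n}.npy",allow_pickle=True).item() for n in("scene","side","wrist")]
print('tip',tri(ray(s,(263.6,164.3)),ray(d,(310,210))))
print('knob bottom-ish',tri(ray(s,(263.6,175)),ray(d,(310,220.5))))
M=np.linalg.inv(w["mount"]);f=200/np.tan(np.radians(w["vfov"])/2)
for z in (-.02,-.03,-.035,-.04):
  c=M@np.array([.011,0,z,1]);print(z,w["cy"]-f*c[1]/-c[2])
E
```

```text
tip (array([ 0.59814158, -0.04837041,  0.19678693]), [np.float64(0.002633677121107376), np.float64(0.002633677121107385)])
knob bottom-ish (array([ 0.59894354, -0.0496607 ,  0.16152223]), [np.float64(0.0011152138589379107), np.float64(0.0011152138589378166)])
-0.02 224.5466632274333
-0.03 232.29893774771458
-0.035 236.54324369825278
-0.04 241.06509615484123
```

Three views put the shut fingertips about 33 mm behind the reported TCP (tool z about -0.033). That contradicts the interface text, so I'll go by what I see: reopen, go down about 28 mm more while watching the force, and look again.

Emit:
arm_command(steps=[[[0,0,0],[0,0,-0.006],-0.3],[[0,0,0],[0,0,-0.006],-0.3],[[0,0,0],[0,0,-0.006],-0.3],[[0,0,0],[0,0,-0.006],-0.3],[[0,0,0],[0,0,0.008],-0.3],[[0,0,0],[0,0,0.02],-0.3],[[0,0,0],[0,0,0.028],-0.3],[[0,0,0],[0,0,0.028],-0.3]])

```text
time: 3.5
eef_pos: [0.5949, -0.0512, 0.1396]
tcp_rot: [0.707, 0.707, -0.001, -0.001]
contact_force: [-0.4, 0.4, 0.3]
opening: 0.349
```

```bash
python3 snap.py e wrist,side,scene; python3 - <<'E'
from h import *
w=np.load("e_side.npy",allow_pickle=True).item()
A=cv2.resize(w["frame"][165:245,265:355,::-1],None,fx=4,fy=4,interpolation=cv2.INTER_CUBIC)
w=np.load("e_scene.npy",allow_pickle=True).item()
B=cv2.resize(w["frame"][125:205,215:305,::-1],None,fx=4,fy=4,interpolation=cv2.INTER_CUBIC)
cv2.imwrite("pics/z_e.png",np.hstack([A,B]))
E
```

```text
time 3.5
eef_pos [ 0.5949 -0.0512  0.1396]
tcp_rot [ 0.7068  0.7074 -0.0008 -0.0013]
contact_force [-0.4086  0.4015  0.2529]
opening 0.3486
```

View pics/z_e.png

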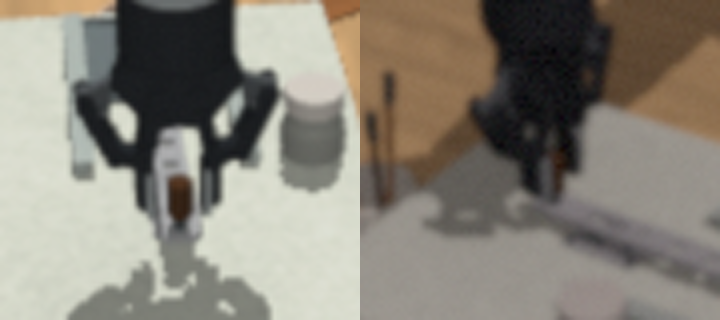

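View pics/e_wrist.png

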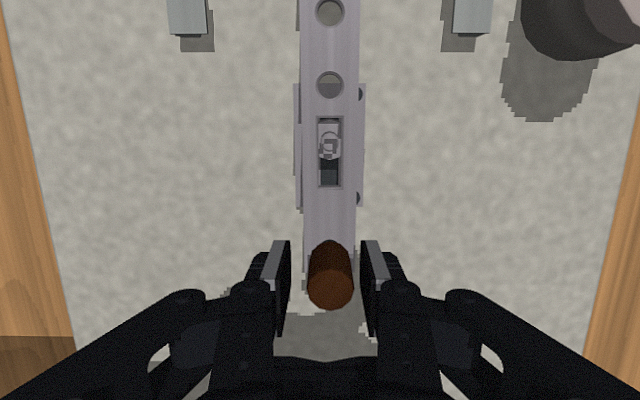

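The knob now stands between the pads. In the wrist view its top is at column 330 and the jaw centre at 325.5, so I shift about 1.3 mm in +x and close.

Emit:
arm_command(steps=[[[0,0,0],[0,0.0014,0.001],-0.3],[[0,0,0],[0,0.0014,0.001],-0.45],[[0,0,0],[0,0.0014,0.001],-0.45],[[0,0,0],[0,0.0014,0.001],-0.45]])

```text
time: 4.15
eef_pos: [0.5975, -0.0514, 0.1406]
tcp_rot: [0.707, 0.707, 0.0, 0.0]
contact_force: [0.2, -1.0, 0.2]
opening: 0.274
```

```bash
python3 snap.py f wrist; python3 - <<'E'
from h import *
w=np.load("f_wrist.npy",allow_pickle=True).item()
cv2.imwrite("pics/z_f.png",cv2.resize(w["frame"][100:320,250:410,::-1],None,fx=2.7,fy=2.7,interpolation=cv2.INTER_CUBIC))
E
```

```text
time 4.15
eef_pos [ 0.5975 -0.0514  0.1406]
tcp_rot [7.068e-01 7.074e-01 1.000e-04 3.000e-04]
contact_force [ 0.1501 -0.9794  0.2423]
opening 0.2736
```

View pics/z_f.png

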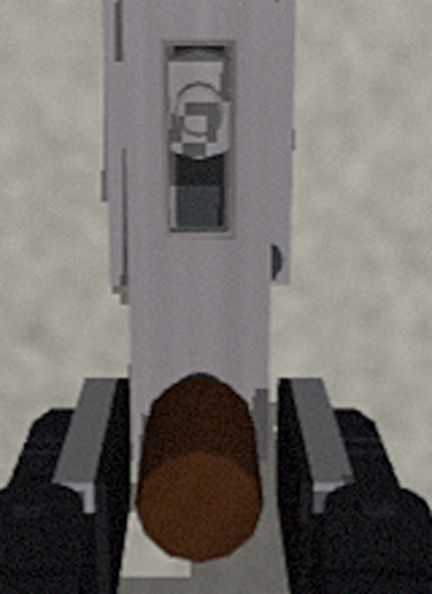

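Emit:
arm_command(steps=[[[0,0,0],[0,-0.0006,0],-0.55],[[0,0,0],[0,-0.0006,0],-1],[[0,0,0],[0,-0.0006,0],-1],[[0,0,0],[0,-0.0006,0],-1]], force=20)

```text
time: 4.7
eef_pos: [0.5969, -0.0514, 0.1406]
tcp_rot: [0.707, 0.707, 0.0, 0.0]
contact_force: [-0.7, 0.3, 0.5]
opening: 0.202
```

```bash
python3 snap.py g wrist; python3 - <<'E'
from h import *
w=np.load("g_wrist.npy",allow_pickle=True).item()
cv2.imwrite("pics/z_g.png",cv2.resize(w["frame"][100:320,250:410,::-1],None,fx=2.7,fy=2.7,interpolation=cv2.INTER_CUBIC))
E
```

```text
time 4.7
eef_pos [ 0.5969 -0.0514  0.1406]
tcp_rot [7.068e-01 7.074e-01 0.000e+00 2.000e-04]
contact_force [-0.7228  0.3417  0.5328]
opening 0.2018
```

View pics/z_g.png

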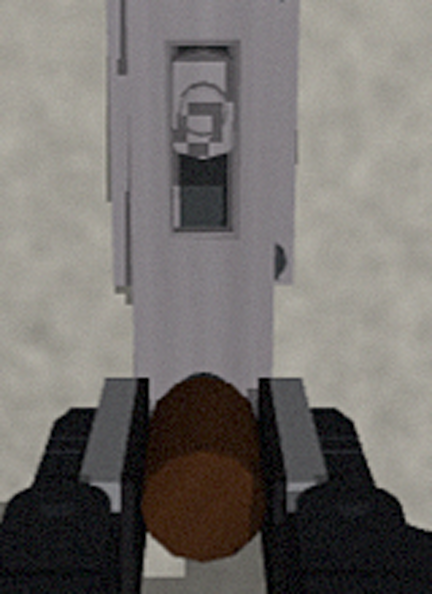

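The knob is gripped (opening 0.20). I'll lift 30 mm, turning with the bar's arc by 0.147 rad about tool -y.

Emit:
arm_command(steps=[[[0,0,0],[0,0,0],-1],[[0,-0.03,0],[0,0,-0.006],-1],[[0,-0.06,0],[0,0,-0.012],-1],[[0,-0.09,0],[0,0,-0.018],-1],[[0,-0.12,0],[0,0,-0.024],-1],[[0,-0.147,0],[0,0,-0.03],-1],[[0,-0.147,0],[0,0,-0.03],-1],[[0,-0.147,0],[0,0,-0.03],-1]], force=35)

```text
time: 5.75
eef_pos: [0.5967, -0.051, 0.1703]
tcp_rot: [0.705, 0.706, -0.052, 0.052]
contact_force: [0.1, -0.5, -1.0]
opening: 0.196
```

```bash
python3 snap.py i wrist,side; python3 - <<'E'
from h import *
w=np.load("i_side.npy",allow_pickle=True).item()
cv2.imwrite("pics/z_i.png",cv2.resize(w["frame"][150:250,240:380,::-1],None,fx=5,fy=5,interpolation=cv2.INTER_CUBIC))
E
```

```text
time 5.75
eef_pos [ 0.5967 -0.051   0.1703]
tcp_rot [ 0.7049  0.7055 -0.0517  0.0518]
contact_force [ 0.06   -0.4976 -1.0174]
opening 0.196
```

View pics/i_wrist.png

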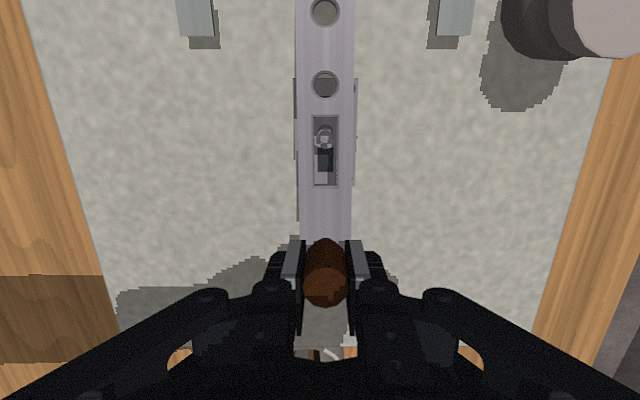

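View pics/z_i.png

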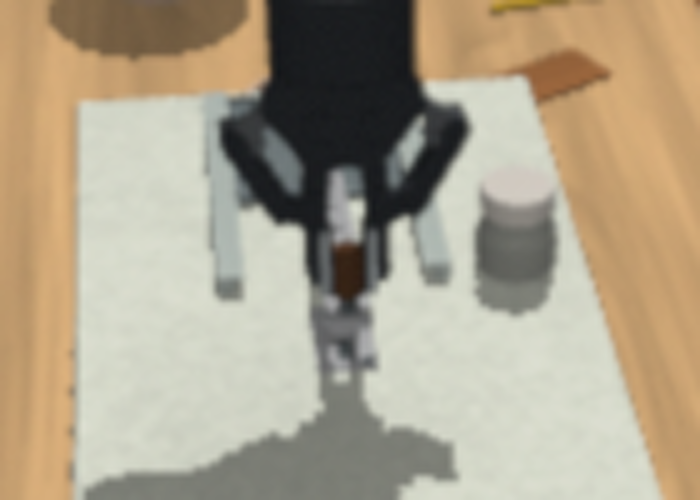

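The bar is lifted clear of the pin and tilted 0.147 rad. Now I pull 48 mm along world -y, level.

Emit:
arm_command(steps=[[[0,0,0],[-0.004,0,0.0006],-1],[[0,0,0],[-0.008,0,0.0012],-1],[[0,0,0],[-0.013,0,0.0019],-1],[[0,0,0],[-0.018,0,0.0027],-1],[[0,0,0],[-0.023,0,0.0034],-1],[[0,0,0],[-0.028,0,0.0041],-1],[[0,0,0],[-0.033,0,0.0049],-1],[[0,0,0],[-0.038,0,0.0056],-1],[[0,0,0],[-0.043,0,0.0064],-1],[[0,0,0],[-0.0475,0,0.007],-1],[[0,0,0],[-0.0475,0,0.007],-1],[[0,0,0],[-0.0475,0,0.007],-1]])

```text
time: 7.35
eef_pos: [0.5969, -0.1, 0.1706]
tcp_rot: [0.705, 0.705, -0.052, 0.052]
contact_force: [0.0, -1.2, 0.3]
opening: 0.194
```

```bash
python3 snap.py j wrist,side; python3 - <<'E'
from h import *
w=np.load("j_side.npy",allow_pickle=True).item()
cv2.imwrite("pics/z_j.png",cv2.resize(w["frame"][150:270,240:380,::-1],None,fx=4.5,fy=4.5,interpolation=cv2.INTER_CUBIC))
w=np.load("j_wrist.npy",allow_pickle=True).item()
cv2.imwrite("pics/z_j2.png",cv2.resize(w["frame"][0:200,270:390,::-1],None,fx=3,fy=3,interpolation=cv2.INTER_CUBIC))
E
```

```text
time 7.35
eef_pos [ 0.5969 -0.1     0.1706]
tcp_rot [ 0.705   0.7054 -0.0521  0.0523]
contact_force [ 0.0292 -1.2364  0.2906]
opening 0.194
```

View pics/z_j2.png

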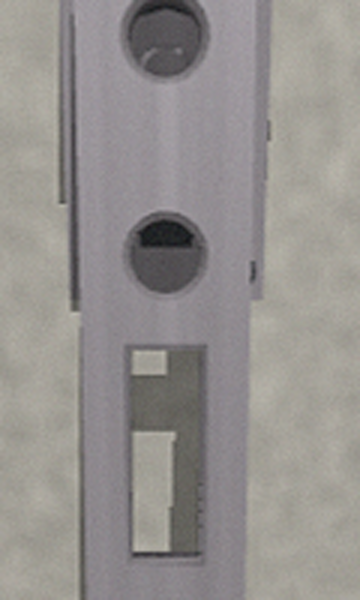

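View pics/z_j.png

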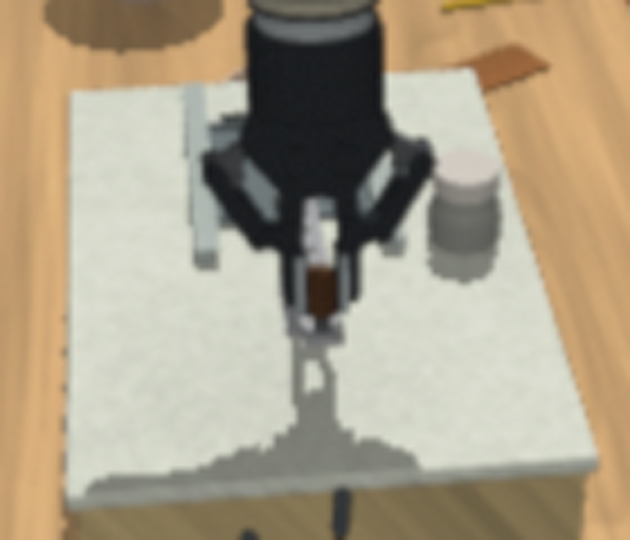

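```bash
python3 - <<'E'
from h import *
w=np.load("j_wrist.npy",allow_pickle=True).item()
a=w["frame"][0:35,300:350,::-1]
a=cv2.convertScaleAbs(a,alpha=1.8,beta=-60)
cv2.imwrite("pics/z_j3.png",cv2.resize(a,None,fx=14,fy=14,interpolation=cv2.INTER_CUBIC))
e,q=w["s"]["eef_pos"],w["s"]["tcp_rot"]
print('hole',onz(w,(325.3,12.5),.176,e,q)); 
for r in (8,12,14,16,18,20): print(r,'at pin top',onz(w,(325.3,r),.165,e,q),'shoulder',onz(w,(325.3,r),.156,e,q)[1])
E
```

```text
hole [0.5962066  0.00281504 0.176     ]
8 at pin top [0.59622568 0.00519778 0.165     ] shoulder 0.0058351866848069586
12 at pin top [0.59622701 0.0036749  0.165     ] shoulder 0.004232074848941485
14 at pin top [0.59622768 0.00290906 0.165     ] shoulder 0.0034258842266285255
16 at pin top [0.59622835 0.00214025 0.165     ] shoulder 0.0026165769583774874
18 at pin top [0.59622902 0.00136847 0.165     ] shoulder 0.0018041326995226117
20 at pin top [5.96229700e-01 5.93685213e-04 1.65000000e-01] shoulder 0.0009885309332561733
```

View pics/z_j3.png

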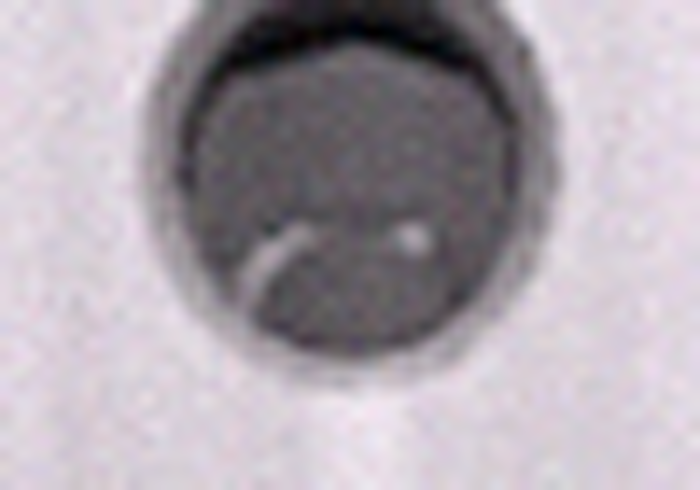

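The middle hole is at (325.3,12.5), with the pin's bright edge in it at row 16. That leaves the hole about 3.1 mm too far in +y. I shift that and lower to just above the pin (knob about 19.5 mm up).

Emit:
arm_command(steps=[[[0,0,0],[-0.0034,0,0.0005],-1],[[0,0.013,0],[-0.003,0,0.003],-1],[[0,0.026,0],[-0.0026,0,0.0058],-1],[[0,0.039,0],[-0.0023,0,0.0085],-1],[[0,0.052,0],[-0.002,0,0.0111],-1],[[0,0.052,0],[-0.002,0,0.0111],-1],[[0,0.052,0],[-0.002,0,0.0111],-1]])

```text
time: 8.32
eef_pos: [0.5968, -0.1035, 0.1599]
tcp_rot: [0.706, 0.707, -0.034, 0.034]
contact_force: [-0.4, 0.9, -1.5]
opening: 0.194
```

```bash
python3 snap.py k wrist; python3 - <<'E'
from h import *
w=np.load("k_wrist.npy",allow_pickle=True).item()
a=w["frame"][0:40,300:350,::-1]
a=cv2.convertScaleAbs(a,alpha=1.8,beta=-60)
cv2.imwrite("pics/z_k.png",cv2.resize(a,None,fx=14,fy=14,interpolation=cv2.INTER_CUBIC))
E
```

```text
time 8.325
eef_pos [ 0.5968 -0.1035  0.1599]
tcp_rot [ 0.706   0.7066 -0.0338  0.0339]
contact_force [-0.4303  0.8823 -1.4858]
opening 0.1943
```

View pics/z_k.png

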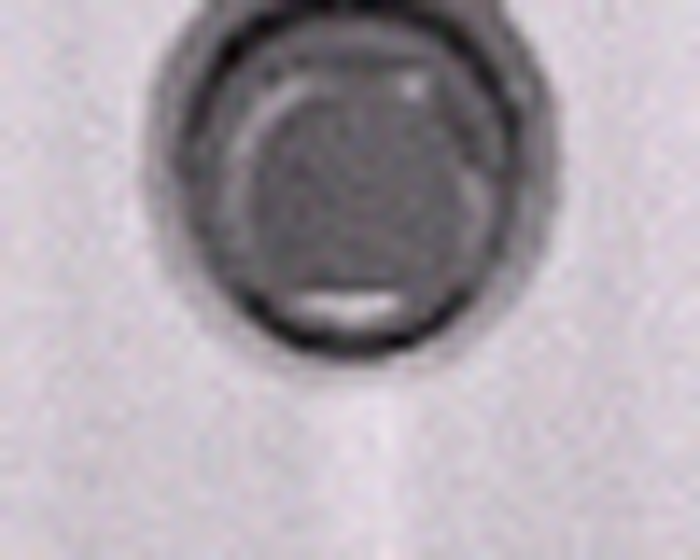

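The pin's ring, centre about (358,195) in the zoom, is concentric with the hole at (352,178) once parallax is allowed for. I lower gently by 4 mm and check the force.

Emit:
arm_command(steps=[[[0,0.005,0],[0.0001,0,0.001],-1],[[0,0.01,0],[0.0002,0,0.002],-1],[[0,0.015,0],[0.0003,0,0.003],-1],[[0,0.02,0],[0.0004,0,0.0041],-1],[[0,0.02,0],[0.0004,0,0.0041],-1]])

```text
time: 9.0
eef_pos: [0.5968, -0.1035, 0.1557]
tcp_rot: [0.706, 0.707, -0.027, 0.027]
contact_force: [-0.1, 1.4, -1.2]
opening: 0.202
```

```bash
python3 snap.py l wrist; python3 - <<'E'
from h import *
from plant import *
w=np.load("l_wrist.npy",allow_pickle=True).item()
print(get_state()["contact_force"],get_state()["joint_efforts"])
a=w["frame"][0:40,300:350,::-1]
a=cv2.convertScaleAbs(a,alpha=1.8,beta=-60)
cv2.imwrite("pics/z_l.png",cv2.resize(a,None,fx=14,fy=14,interpolation=cv2.INTER_CUBIC))
E
```

```text
time 9.0
eef_pos [ 0.5968 -0.1035  0.1557]
tcp_rot [ 0.7064  0.7068 -0.0267  0.0268]
contact_force [-0.0788  1.4077 -1.2006]
opening 0.2024
[ 0.34801934  1.8962897  -1.30658947] [-8.15401375e-01 -3.55994940e+01 -2.90359068e+01 -4.78812698e-01
 -1.34639922e-01 -2.31742492e-02]
```

View pics/z_l.png

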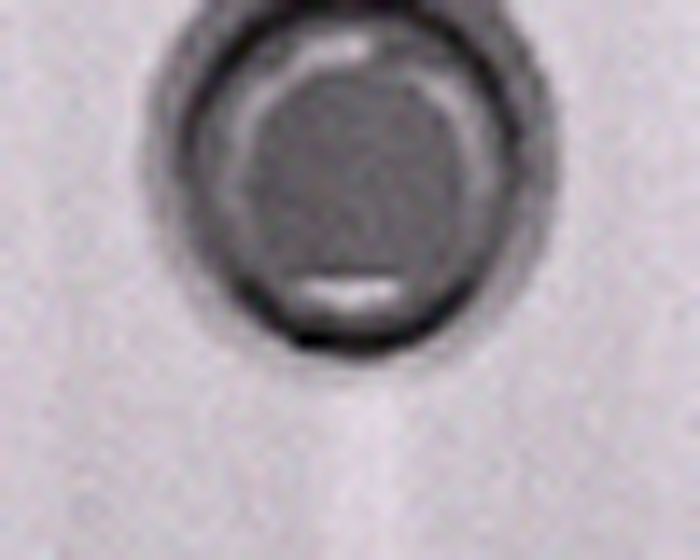

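No contact force, and the pin is entering the hole. I keep lowering in small steps.

Emit:
arm_command(steps=[[[0,0.008,0],[0.0001,0,0.0015],-1],[[0,0.016,0],[0.0003,0,0.003],-1],[[0,0.023,0],[0.0004,0,0.0045],-1],[[0,0.031,0],[0.0005,0,0.006],-1],[[0,0.039,0],[0.0006,0,0.0075],-1],[[0,0.046,0],[0.0007,0,0.0089],-1],[[0,0.046,0],[0.0007,0,0.0089],-1]])

```text
time: 9.93
eef_pos: [0.5967, -0.1035, 0.1467]
tcp_rot: [0.707, 0.707, -0.011, 0.01]
contact_force: [1.2, 2.2, -0.4]
opening: 0.195
```

```bash
python3 snap.py m wrist; python3 - <<'E'
from h import *
w=np.load("m_wrist.npy",allow_pickle=True).item()
a=w["frame"][0:40,300:350,::-1]
a=cv2.convertScaleAbs(a,alpha=1.8,beta=-60)
cv2.imwrite("pics/z_m.png",cv2.resize(a,None,fx=14,fy=14,interpolation=cv2.INTER_CUBIC))
E
```

```text
time 9.925
eef_pos [ 0.5967 -0.1035  0.1467]
tcp_rot [ 0.7068  0.7072 -0.0105  0.0104]
contact_force [ 1.1613  2.184  -0.378 ]
opening 0.1947
```

View pics/z_m.png

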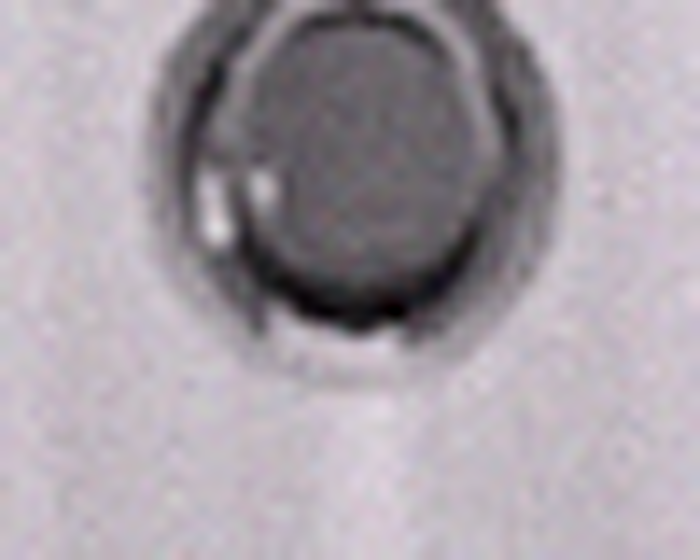

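The pin now stands inside the hole. Final lowering to just above home.

Emit:
arm_command(steps=[[[0,0.008,0],[0.0002,0,0.0014],-1],[[0,0.015,0],[0.0003,0,0.0028],-1],[[0,0.022,0],[0.0005,0,0.0042],-1],[[0,0.028,0],[0.0006,0,0.0055],-1],[[0,0.028,0],[0.0006,0,0.0055],-1]])

```text
time: 10.6
eef_pos: [0.5967, -0.1032, 0.1411]
tcp_rot: [0.707, 0.707, -0.001, 0.0]
contact_force: [-1.0, 0.9, -0.7]
opening: 0.196
```

```bash
python3 snap.py n wrist,side,scene; python3 - <<'E'
from h import *
w=np.load("n_wrist.npy",allow_pickle=True).item()
a=w["frame"][0:40,300:350,::-1]
a=cv2.convertScaleAbs(a,alpha=1.8,beta=-60)
cv2.imwrite("pics/z_n.png",cv2.resize(a,None,fx=14,fy=14,interpolation=cv2.INTER_CUBIC))
E
```

```text
time 10.6
eef_pos [ 0.5967 -0.1032  0.1411]
tcp_rot [ 7.069e-01  7.073e-01 -7.000e-04  5.000e-04]
contact_force [-1.0135  0.8503 -0.7103]
opening 0.1964
```

View pics/z_n.png

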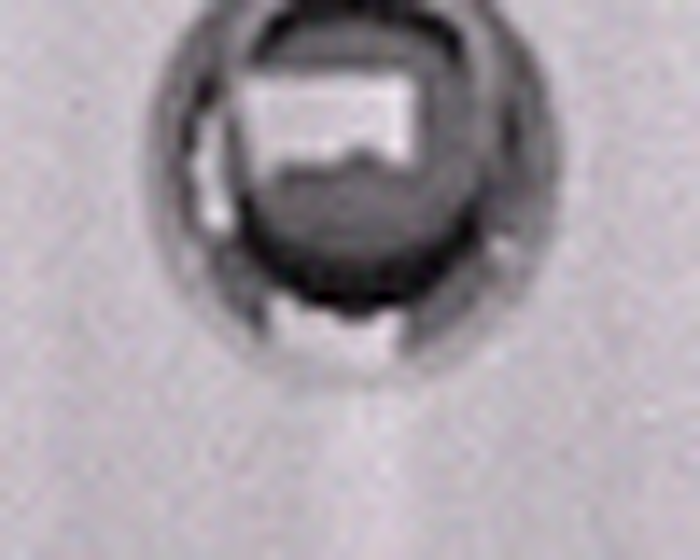

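The pin protrudes through the hole and the bar is about level. I release and retreat upwards.

Emit:
arm_command(steps=[[[0,0,0],[0,0,0],-0.4],[[0,0,0],[0,0,0],-0.3],[[0,0,0],[0,0,0],-0.2],[[0,0,0],[0,0,0],-0.2],[[0,0,0],[0,0,-0.015],-0.2],[[0,0,0],[0,0,-0.035],-0.2],[[0,0,0],[0,0,-0.06],-0.2],[[0,0,0],[0,0,-0.08],-0.2],[[0,0,0],[0,0,-0.08],-0.2]])

```text
time: 11.88
eef_pos: [0.5983, -0.1035, 0.2249]
tcp_rot: [0.707, 0.707, 0.001, 0.003]
contact_force: [0.7, 0.4, -0.1]
opening: 0.394
```

```bash
python3 snap.py o wrist,side,scene; python3 - <<'E'
from h import *
w=np.load("o_wrist.npy",allow_pickle=True).item()
cv2.imwrite("pics/z_o1.png",cv2.resize(w["frame"][0:200,270:390,::-1],None,fx=3,fy=3,interpolation=cv2.INTER_CUBIC))
w=np.load("o_side.npy",allow_pickle=True).item()
A=cv2.resize(w["frame"][160:280,250:370,::-1],None,fx=3,fy=3,interpolation=cv2.INTER_CUBIC)
w=np.load("o_scene.npy",allow_pickle=True).item()
B=cv2.resize(w["frame"][125:245,200:340,::-1],None,fx=3,fy=3,interpolation=cv2.INTER_CUBIC)
cv2.imwrite("pics/z_o2.png",np.hstack([A,B]))
E
```

```text
time 11.875
eef_pos [ 0.5983 -0.1035  0.2249]
tcp_rot [7.068e-01 7.074e-01 5.000e-04 3.300e-03]
contact_force [ 0.709   0.4254 -0.1481]
opening 0.3944
```

View pics/o_wrist.png

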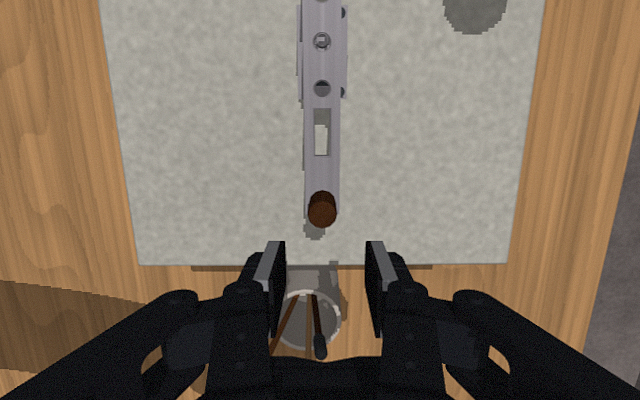

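View pics/z_o1.png

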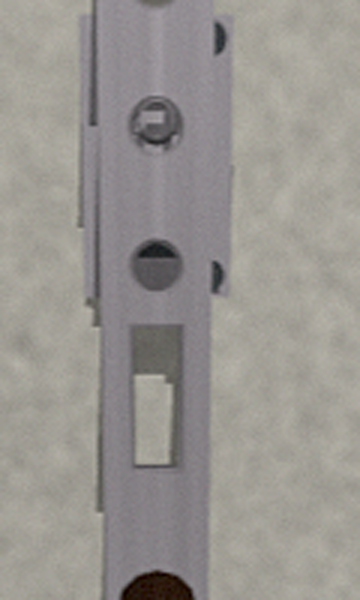

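View pics/z_o2.png

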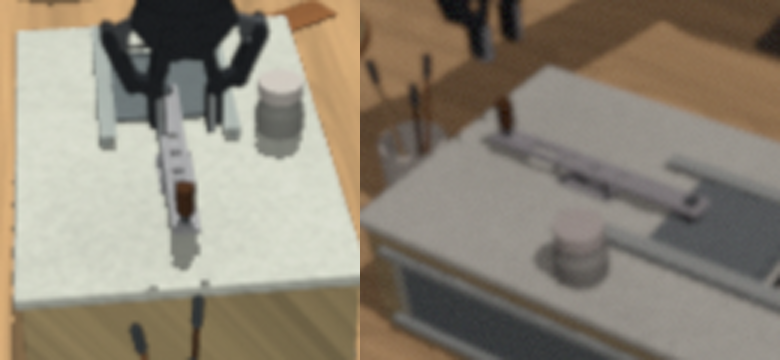

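```bash
python3 - <<'E'
from h import *
w,s,d=[np.load(f"o_{n}.npy",allow_pickle=True).item() for n in("wrist","scene","side")]
e,q=w["s"]["eef_pos"],w["s"]["tcp_rot"]
for n,uv,z in [('mid',(321.5,40.3),.161),('h1',(322,88),.161),('slot',(322,132),.161),('knobtop',(322,214.5),.199)]: print(n,onz(w,uv,z,e,q))
print('jar',onz(d,(250+280/3,160+83/3),.195))
print('knob',tri(ray(s,(200+145/3,125+116/3)),ray(d,(250+186/3,160+201/3))))
d0=np.load("a_side.npy",allow_pickle=True).item();s0=np.load("a_scene.npy",allow_pickle=True).item()
print('jar0',onz(d0,(240+516/5,155+163/5),.195))
E
```

```text
mid [ 0.5957256  -0.00084045  0.161     ]
h1 [ 0.5959975  -0.02944301  0.161     ]
slot [ 0.59595672 -0.05755855  0.161     ]
knobtop [ 0.59595422 -0.10277946  0.199     ]
jar [0.70504272 0.04912336 0.195     ]
knob (array([ 0.5986546 , -0.10221207,  0.18097364]), [np.float64(0.0018990264885364345), np.float64(0.0018990264885363811)])
jar0 [0.70471883 0.04950838 0.195     ]
```

The knob's height is 0.181 m against 0.182 m at the start, so the bar is home and level. The pin is in the middle hole and the jar has not moved. I'll hand in.

```bash
python3 -c "
from plant import *
print(sign_off())"
```

```text
the job is handed in; nothing more can be done
None
```

The job is handed in: the vent is open half-way, with the pin in the stay bar's middle round hole and the bar lying level. I lifted the bar by its knob, drew the shutter open by about 52 mm, centred the hole over the pin with the wrist camera, lowered it in small steps, let go and moved the arm up clear.

**Last checks:**
- **Hole:** the middle hole's centre was at about (0.596, -0.001) m, on the cabinet's line and about 6 to 7 mm from the plate's middle.
- **Bar level:** the knob was at 0.181 m, against 0.182 m when the bar lay home at the start.
- **Force:** the tool read at most about 2.5 N when I checked after each lowering step.
- **Jar:** it moved under 1 mm.
- **Not measured:** I did not re-measure the bowl or the cup. The gripper kept clear of both, and the cup was still standing in the last picture.

**What disagreed:** the fingers end about 33 mm behind the reported TCP, not at it as the interface text says. My first grasp therefore closed on nothing just above the knob, touching nothing. I measured the offset in the pictures, went lower and gripped the knob on the second try.

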